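# Unlatch the charging dock and move the battery pack to its cradle

## Robot

A 7-joint arm with a two-finger parallel gripper is mounted at the origin on a cart in front of the work surface, level with it; the furniture and walls round the work are solid. World frame = base frame: x ahead of the robot, y to its left, z up, the work surface at z = 0. Lengths are in m, angles in rad, forces in N, time in s.
With the tool pointing down it reaches from about 0.425 to 0.925 m from the base axis. Payload 6.8 kg.
Tool frame: the origin (TCP) lies at the very end of the fingers, on their centre line; the grasp point (between the pads) lies 19 mm behind it; z points along the fingers, y is the line along which they close (so a half turn about z gives the same grasp; the last joint's range is limited). The gripper opens to 85 mm and grips with 20 to 120 N. Pads are 22 mm wide; open, the fingers measure 114 mm over their backs; the gripper's body (76 mm by 85 mm) begins 54 mm behind the grasp point. The pads swing forward as they close: fully open they stand 13 mm farther back than shut.
Start: joints at [1.232, 0.477, 0.022, 1.555, -0.011, 1.109, -0.083], TCP at [0.154, -0.657, 0.231] pointing down, gripper open.
Joint ranges: [-2.96, 2.96], [-0.34, 2.1], [-1.41, 1.46], [0.24, 2.44], [-1.37, 4.51], [0.17, 1.92], [-2.96, 2.96]. Speed limits (rad/s): [2.39, 2.39, 3.14, 3.14, 3.14, 3.14, 3.14].

## Interface

Orientations are given as a unit quaternion [w, x, y, z].
In Python, from station import bot gives the robot as it stands. The module is installed in compiled form; this text tells all that it offers.
- The arm moves only by the shell command python3 -m jog 'ROWS' [OPENING] [FORCE]. ROWS is JSON, a list of rows, each a list of 4 numbers: the shift along the tool's x, y, z in cm, then the turn about the tool's z in rad. In form: [[x, y, z, spin], ...]. A call has 1 to 20 rows; each row is the pose to reach, as a shift and turn from the pose commanded when the call began, along the tool's axes at that moment; what a row does not reach only later rows make up. A row lasts 1/12 s, in which the tool goes at most 41.7 mm and 7.16 degrees, less where a joint would pass 70% of its speed; a pose out of reach is approached as far as the arm can. A call with a gripper value outside its range is refused whole. OPENING is the closure, from -1 (fully open) to 1 (shut), set as the call begins (- or left out, the last holds). The fingers move at their own pace and stop on an object; FORCE is the grip in N (left out, the last holds). Time passes only in rows, so rows that repeat a pose let the fingers close. It gives the time, the measured TCP pose, the force, the opening and the grip force at its end, in the units of the state.
- bot.get_obs(): the state, without advancing time (a new reading comes with each control period).
- bot.read_camera(name): name is "scene" or "top" or "wrist"; returns a dict with "pixels" (480x640x3 uint8, red, green, blue), "depth" (480x640 float32, m along the optical axis (not along the pixel's ray), 0 where there is no reading), "fovy" (degrees; the focal length in pixels is half the picture's height over the tangent of half this angle, whatever the lens; pixels are square), "cx", "cy" (the principal point, pixels), "distortion" ([k1, k2, p1, p2, k3] as OpenCV has them; the pictures are not rectified), "pose" (4x4, takes a point from camera to world coordinates). Camera axes: x right, y down, z forward; pixel columns grow to the right and rows downward; lengths in m; the calibration is good to about 2 mm. A picture is of the moment at which its call begins.
- bot.hand_in(): hands the job in; it is judged then, once.
The state is a dict: "t": time; "q": joint angles; "joint_vel": joint speeds; "joint_torque": joint torques, N m; "eef_pos": TCP position; "tool_rot": TCP orientation; "contact_force": force on the tool from outside, world axes, zero at the start; "torque": the same for the moment, N m; "gripper_width": opening from 0.0 (shut) to 1.0 (fully open); "grasp_force": force on a finger pad.
Only numpy, scipy, OpenCV 4.12 (cv2) and the standard library are available. Lean on these libraries where they do the work, as an engineer would, in place of code of your own. Each camera call takes 0.05 s, during which the arm holds its last target. There are 200 camera calls.

## Task

Get the battery pack out of the latched charging dock: press the dock's release button so that the T-handle pops up, turn the handle a quarter turn anticlockwise seen from above, and push the stuck cover back until it stops. Lift the pack out by its ends, stand it upright on the bare bench and let go, then take it across its narrow sides and set it right down into the open cradle. Do not drop the pack or disturb the glassware and bottles, and leave the handle turned and the cover fully open.

Things in the scene. Friction and masses are not known exactly. Their poses are not given: they have to be found in the camera images.
- dock: Charging dock fixed to the bench, grey base plate 170 (x) x 245 (y) x 12 mm; origin at the centre of its underside, x away from the robot at yaw 0, z up. On its +y side is the latch housing: 140 x 72 mm, centred at dock (-10, 84) mm, flat top 64 mm above the bench, with the button at dock (-56, 84) and the T-handle at (12, 84). On its -y side is the bay, under the sliding cover.
- bay (a point): Centre of the bay's floor, at dock (-42, -43) mm, 12 mm above the bench. The pack stands here, long side along dock y, between two walls (48 mm long, as high as the pack, 2.5 mm off its long sides), so only its ends can be gripped. Beyond each end 37 mm are free up to the cover's rails, which run along x with tops 58 mm above the bench; a 5 mm high lip lies at each end's foot.
- button_top (a point): Centre of the top of the round steel release button, 18 mm across, 8 mm proud of the housing's top, 68 mm on the robot's side of the T-handle's axis in line with its bar. It goes down 6 mm (tilting 5 degrees) against a spring: 1 N at first, then 3 to 5 N; before the end of its travel it frees the T-handle. It springs back.
- handle_top (a point): Centre of the top of the T-handle's bar: dark steel, 56 mm long, 16 wide, 14 high, along dock x at the start (x of this point's frame, which turns with it). Locked down it lies flush in a close recess, and can be neither gripped nor turned; popped up, its underside is 14 mm above the housing's top and its top 92 mm above the bench.
- handle_lift (a joint): How far the T-handle has popped up, m: 0 locked down, 0.028 up (a light spring keeps it up).
- handle_turn (a joint): Turn of the T-handle, rad: 0 locked, grows anticlockwise from above to its stop at 1.6. Friction about 0.06 N m; it stays where it is left. The turn draws a bolt out of the cover's way; the cover is free from about 1.25 on; turn it to 1.4 or more.
- cover (a joint): How far the cover has slid in dock +x, m: 0 closed, 0.066 at its end stop. Aluminium plate 64 (x) x 150 (y) mm, 6 mm thick, its top 64 mm above the bench. It sticks: after 2 to 3 mm it takes roughly 7 to 14 N to break it free, then about 2 to 3 N, and it stays where it is left.
- cover_tab (a point): Middle of the robot-side (-x) face of the cover's upright tab, for pushing or gripping; the tab is 12 mm thick (x), 50 mm wide (y) and rises to 87 mm above the bench; this point is 75 mm above the bench. It moves with the cover. The plate reaches 46 mm from this face toward the robot.
- pack: Battery pack, black block 36 (x) x 62 (y) x 42 mm high with a ribbed top, 0.18 to 0.35 kg; origin at the centre of its underside, z up. It starts in the dock's bay, underside 12 mm above the bench. There is bare bench to set it down on about 0.1 m from the cradle, toward the robot.
- cradle: Open cradle for the pack, fixed to the bench; origin at the centre of its underside. Base 64 (x) x 104 (y) mm, floor 8 mm above the bench. Two end cheeks (8 mm thick, 44 wide, inner faces 68 apart along y) rise to 60 mm above the bench, 10 mm higher than the seated pack; along its sides are only low lips (42 mm apart, 4 thick, 6 high). The pack's long side goes along y, either way round.
- sample_jar: Bystander: sample jar with black lid, 60 mm across, 68 mm high, to the right of the dock; origin at the centre of its underside.
- flask: Bystander: small conical flask, 61 mm across, 78 mm high, to the left of the dock; origin at the centre of its underside.
- brown_bottle: Bystander: brown bottle with red stopper, 70 mm across, 142 mm high, behind the dock; origin at the centre of its underside.
- cylinder: Bystander: measuring cylinder, 48 mm foot, 136 mm high, behind the dock; origin at the centre of its underside.

How it is judged:
By the outcome, as a careful person would: the job done as asked, in the order asked, and still so for the second after the job is handed in, with the robot touching nothing.
It also fails if it takes over 72 s, if anything falls off the work surface, if the arm or the gripper's body presses on something with over 40 N, if the wrist force passes 120 N, or if a joint passes its speed limit or range.

## Working session

There is one attempt and no reset: what is moved stays moved. The work goes in short steps, Python scripts to look and compute and a shell command to move; the robot and the scene stay as the last step left them, time stands still between calls to the robot, and variables do not carry over. Pictures are saved under pics/ and viewed, at most 10 in all, crops included, and the job is handed in when it is done.

```bash
mkdir -p pics
cat > h.py <<'E'
import numpy as np, cv2, sys
from station import bot
from scipy.spatial.transform import Rotation as R
def cam(n):
    c=bot.read_camera(n); np.savez('/tmp/%s.npz'%n,**{k:np.array(v) for k,v in c.items()}); return c
def load(n): return dict(np.load('/tmp/%s.npz'%n))
def save(c,f,crop=None,s=1):
    p=c['pixels'][...,::-1]
    if crop: x0,y0,x1,y1=crop; p=p[y0:y1,x0:x1]
    cv2.imwrite('pics/'+f,cv2.resize(p,None,fx=s,fy=s,interpolation=cv2.INTER_CUBIC))
def rays(c,uv):
    f=240/np.tan(np.radians(float(c['fovy']))/2)
    K=np.array([[f,0,float(c['cx'])],[0,f,float(c['cy'])],[0,0,1]])
    u=cv2.undistortPoints(np.array(uv,float).reshape(-1,1,2),K,np.array(c['distortion'],float))[:,0]
    return np.c_[u,np.ones(len(u))]
def onz(c,uv,z):
    P=c['pose'];d=rays(c,uv)@P[:3,:3].T;o=P[:3,3]
    return o+d*((np.array(z)-o[2])/d[:,2])[:,None]
def dep(c,uv):
    P=c['pose'];D=np.array([c['depth'][int(round(v)),int(round(u))] for u,v in uv])
    return (rays(c,uv)*D[:,None])@P[:3,:3].T+P[:3,3]
def proj(c,X):
    P=c['pose'];f=240/np.tan(np.radians(float(c['fovy']))/2)
    K=np.array([[f,0,float(c['cx'])],[0,f,float(c['cy'])],[0,0,1]])
    Y=(np.array(X)-P[:3,3])@P[:3,:3]
    return cv2.projectPoints(Y,np.zeros(3),np.zeros(3),K,np.array(c['distortion'],float))[0][:,0]
def cloud(c):
    v,u=np.mgrid[0:480,0:640];uv=np.c_[u.ravel(),v.ravel()]
    D=c['depth'].ravel();X=(rays(c,uv)*D[:,None])@c['pose'][:3,:3].T+c['pose'][:3,3]
    X[D==0]=np.nan
    return X.reshape(480,640,3)
def st():
    o=bot.get_obs();r=R.from_quat(np.roll(o['tool_rot'],-1)).as_matrix()
    return o,np.array(o['eef_pos']),r
def to(target,yaw=None):
    "shift cm in tool axes to world target; spin so that tool y axis lies at world yaw (mod pi)"
    o,p,r=st(); s=r.T@(np.array(target)-p)*100
    out=list(np.round(s,2))
    if yaw is not None:
        cur=np.arctan2(r[1,1],r[0,1]); d=(yaw-cur+np.pi/2)%np.pi-np.pi/2
        out.append(round(-d,3))  # tool z down
    print('shift',out)
E
python3 - <<'E'
from h import *
o,p,r=st();print(o['t'],p,r.round(3),o['contact_force'])
for n in ('top','scene'):
    c=cam(n);save(c,n+'0.png');print(n,c['fovy'],c['pose'].round(3),c['distortion'])
E
```

```text
0.0 [ 0.15426948 -0.65652638  0.23032733] [[ 0.973  0.229 -0.001]
 [ 0.229 -0.973  0.002]
 [-0.    -0.002 -1.   ]] [-0.5828924  -0.02024081 -0.04811316]
top 56.50257282661506 [[-0.126 -0.971  0.203  0.455]
 [-0.992  0.124 -0.021  0.156]
 [-0.005 -0.204 -0.979  0.925]
 [ 0.     0.     0.     1.   ]] [-0.08433252  0.          0.          0.          0.        ]
scene 52.97473702005108 [[ 0.773 -0.396  0.496  0.186]
 [-0.635 -0.472  0.612 -0.392]
 [-0.009 -0.788 -0.616  0.645]
 [ 0.     0.     0.     1.   ]] [-0.06622201  0.          0.          0.          0.        ]
```

View pics/top0.png

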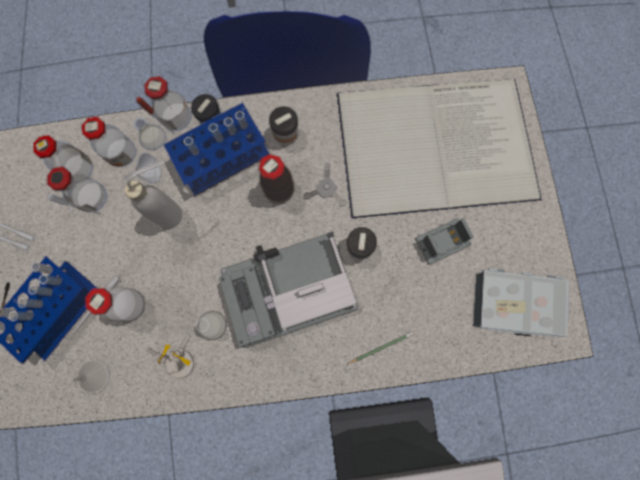

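View pics/scene0.png

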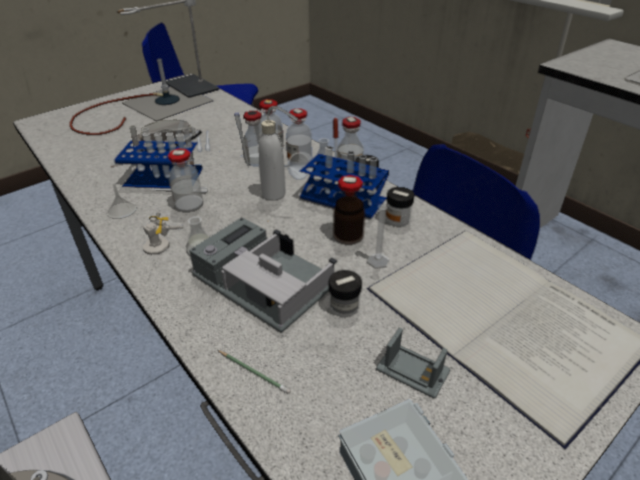

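The dock is near (285,290) in the top view and the cradle near (443,240). The jar is at (362,240) and the flask at (210,324). Next I need an enlarged crop.

Run:
```python
from h import *
c=load('top');save(c,'top1.png',(205,205,485,365),2.8)
X=cloud(c)
# cradle and dock masks by height
def rect(mask,name):
    pts=X[mask][:,:2].astype(np.float32);r=cv2.minAreaRect(pts*1000);print(name,len(pts),r)
u0=np.zeros((480,640),bool);u0[225:355,210:362]=1
z=X[...,2]
for a,b in((.056,.074),(.004,.022)):
    rect(u0&(z>a)&(z<b),('dock',a,b))
m=np.zeros((480,640),bool);m[210:275,405:485]=1
for a,b in((.003,.02),(.05,.07)):rect(m&(z>a)&(z<b),('cradle',a,b))
```

```text
('dock', 0.056, 0.074) 5759 ((540.655517578125, 211.98435974121094), (154.3516387939453, 340.142822265625), 11.918045997619629)
('dock', 0.004, 0.022) 4345 ((543.9553833007812, 225.925048828125), (311.7978515625, 265.4638977050781), 82.92060852050781)
('cradle', 0.003, 0.02) 1381 ((598.1798706054688, -119.10166931152344), (170.53494262695312, 138.79896545410156), 81.95049285888672)
('cradle', 0.05, 0.07) 245 ((564.1861572265625, -127.54341125488281), (118.40731048583984, 84.96609497070312), 17.923995971679688)
```

View pics/top1.png

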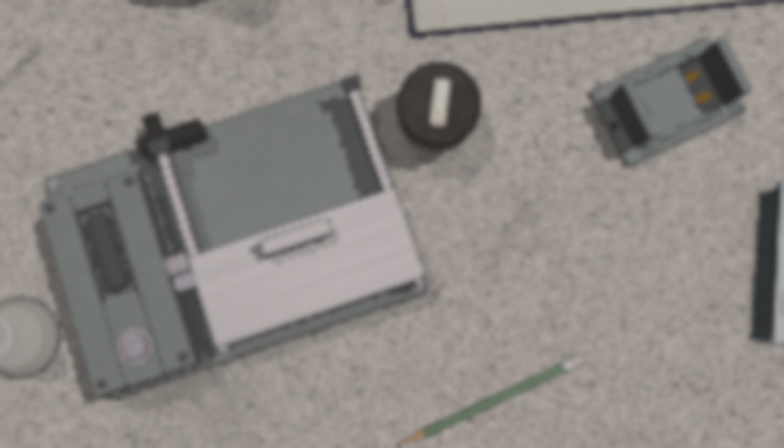

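```bash
cat > fit.py <<'E'
from h import *
from scipy.optimize import least_squares
def fit(c,pts,uv,x0):
    pts=np.array(pts)/1000.;uv=np.array(uv)
    W=lambda q,P:np.c_[P[:,0]*np.cos(q[2])-P[:,1]*np.sin(q[2])+q[0],P[:,0]*np.sin(q[2])+P[:,1]*np.cos(q[2])+q[1],P[:,2]]
    s=least_squares(lambda q:(proj(c,W(q,pts))-uv).ravel(),x0,loss='soft_l1')
    return s.x,(proj(c,W(s.x,pts))-uv).round(1)
E
python3 - <<'E'
from fit import *
c=load('top')
k=lambda L:np.array(L)/2.8+205
q,r=fit(c,[(-56,84,72),(12,84,64),(-74,32,64),(-74,-118,64),(-10,-118,64),(-10,32,64)],
 k([(133,346),(105,250),(218,350),(424,287),(390,195),(192,255)]),[.5,.2,0.2])
print('dock',q,r.tolist())
q,r=fit(c,[(32,52,0),(-32,52,0),(-32,-52,0),(0,38,60),(0,-38,60)],k([(592,92),(628,163),(746,108),(624,112),(733,68)]),[.6,-.13,.2])
print('cradle',q,r.tolist())
for n,uv,z in(('jar',(439,104),.068),('flask',(15,335),.05)):print(n,onz(c,k([uv]),[z]))
E
```

```text
dock [0.53845193 0.21702197 0.17007411] [[-0.5, 0.1], [0.8, -0.0], [-1.3, -0.2], [0.6, -0.9], [2.6, -0.0], [-1.3, 1.3]]
cradle [ 0.59961413 -0.11701599  0.31671387] [[-2.0, 0.3], [-0.7, 2.0], [-0.0, 0.7], [6.3, -1.4], [0.5, -1.8]]
jar [[0.60750765 0.06175447 0.068     ]]
flask [[0.48662508 0.37364281 0.05      ]]
```

```bash
python3 -m jog '[[34.7,-18.1,-5,0],[34.7,-18.1,-5,0],[34.7,-18.1,-5,0],[34.7,-18.1,-5,0],[34.7,-18.1,-5,0],[34.7,-18.1,-5,0],[34.7,-18.1,-5,0],[34.7,-18.1,-5,0],[34.7,-18.1,-5,0],[34.7,-18.1,-5,0]]' && python3 -m jog '[[18.9,-50.1,-2,0.06],[18.9,-50.1,-2,0.06],[18.9,-50.1,-2,0.06],[18.9,-50.1,-2,0.06],[18.9,-50.1,-2,0.06],[18.9,-50.1,-2,0.06],[18.9,-50.1,-2,0.06],[18.9,-50.1,-2,0.06],[18.9,-50.1,-2,0.06],[18.9,-50.1,-2,0.06],[18.9,-50.1,-2,0.06],[18.9,-50.1,-2,0.06],[18.9,-50.1,-2,0.06],[18.9,-50.1,-2,0.06],[18.9,-50.1,-2,0.06],[18.9,-50.1,-2,0.06]]' 1
python3 - <<'E'
from h import *
o,p,r=st();print(o['t'],p,o['q'],r.round(3))
c=cam('wrist');save(c,'w1.png');print(c['pose'].round(3),c['fovy'])
E
```

```text
t: 0.93
eef_pos: [0.4557, -0.3962, 0.2818]
tool_rot: [-0.001, 0.993, 0.119, 0.001]
contact_force: [0.8, -0.2, -0.6]
gripper_width: 1.001
grasp_force: 0.0
t: 2.27
eef_pos: [0.52, 0.1287, 0.3008]
tool_rot: [0.0, 0.996, 0.085, -0.0]
contact_force: [-0.4, -0.7, 0.4]
gripper_width: 0.002
grasp_force: 0.0
2.2667 [0.52000799 0.12869506 0.30077762] [ 0.03607266  0.22103334 -0.46288172  1.77631526  0.10696255  1.17012725
 -1.85908573] [[ 0.985  0.17  -0.001]
 [ 0.17  -0.985 -0.001]
 [-0.001  0.001 -1.   ]]
[[ 0.17  -0.947 -0.273  0.59 ]
 [-0.985 -0.163 -0.048  0.141]
 [ 0.001  0.277 -0.961  0.444]
 [ 0.     0.     0.     1.   ]] 68.50611358615014
```

View pics/w1.png

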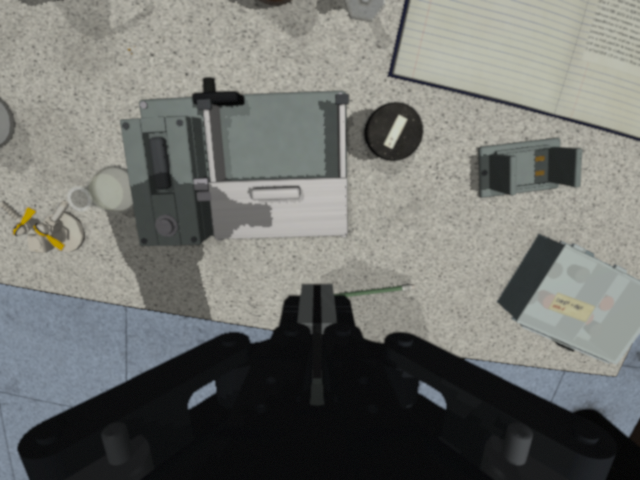

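The wrist view shows the dock at (240,170), with the button at (166,226), the bar at (157,163), the tab at (275,193) and the cradle at (530,168). I'll enlarge both.

Run:
```python
from h import *
c=load('wrist');p=c['pixels'][...,::-1]
f=lambda x,y,w,h,s:cv2.resize(p[y:y+h,x:x+w],None,fx=s,fy=s,interpolation=cv2.INTER_CUBIC)
C=np.zeros((600,800,3),np.uint8)
C[0:425,0:600]=f(115,80,240,170,2.5)
C[425:600,0:300]=f(470,132,120,70,2.5)
cv2.imwrite('pics/w1z.png',C)
```

```text
(no output)
```

View pics/w1z.png

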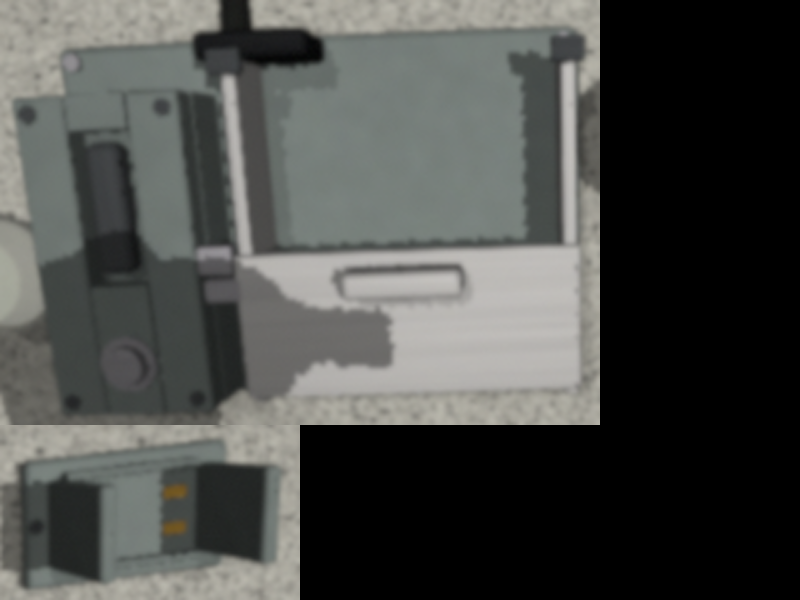

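Run:
```python
from fit import *
c=load('wrist')
k=lambda L:np.array(L)/2.5+np.array([115,80])
q,r=fit(c,[(-56,84,72),(12,84,64),(-74,32,64),(-74,-118,64),(-10,-118,64),(-10,32,64),(60,120,64),(60,48,64),(-80,120,64),(-80,48,64),(-22,-43,87),(85,122.5,12),(85,-122.5,12)],
 k([(124,365),(112,206),(247,398),(580,388),(577,243),(240,255),(15,100),(178,93),(62,412),(217,410),(402,283),(62,52),(582,30)]),[.54,.217,0.17])
print('dock',q,r.tolist())
k=lambda L:np.array(L)/2.5+np.array([470,132-170])
q2,r=fit(c,[(32,52,8),(-32,52,8),(32,-52,8),(0,38,60),(0,-38,60)],k([(22,463),(25,587),(225,440),(107,532),(271,513)]),[.6,-.117,.3])
print('cradle',q2,r.tolist())
# depth checks
for n,uv in(('housing',(30/2.5+115+8,200/2.5+80)),('cover',(520/2.5+115,320/2.5+80)),('bench',(380,290)),('button',(124/2.5+115,365/2.5+80))):print(n,dep(c,[uv]))
def W(q,x,y):return np.array([q[0]+x*np.cos(q[2])-y*np.sin(q[2]),q[1]+x*np.sin(q[2])+y*np.cos(q[2])])
print('button',W(q,-.056,.084),'handle',W(q,.012,.084))
```

```text
dock [0.54202661 0.21793494 0.19678018] [[-0.1, 0.5], [-0.8, 0.7], [1.0, -0.1], [1.2, 0.5], [2.3, 0.9], [-2.2, 0.0], [-1.2, -1.8], [0.6, -2.4], [0.1, 1.2], [-0.3, 0.5], [0.5, 1.1], [-1.7, -2.4], [-0.1, -1.8]]
cradle [ 0.60140191 -0.11471501  0.30156368] [[0.3, -1.2], [-0.2, 0.9], [0.8, -1.4], [-0.2, 0.6], [-0.4, 0.4]]
housing [[0.53660508 0.32880798 0.06438122]]
cover [[0.51848459 0.12096608 0.06290209]]
bench [[0.41033272 0.02236898 0.00603664]]
button [[0.4716644  0.28885312 0.07318314]]
button [0.47068428 0.28936513] handle [0.53737196 0.30265999]
```

Run:
```python
from h import *
to([.471,.289,.10],.19-np.pi/2)
```

```text
shift [np.float64(-2.11), np.float64(-16.72), np.float64(20.07), np.float64(-0.021)]
```

```bash
python3 -m jog '[[-2.1,-16.7,10,-0.02],[-2.1,-16.7,10,-0.02],[-2.1,-16.7,10,-0.02],[-2.1,-16.7,10,-0.02],[-2.1,-16.7,10,-0.02],[-2.1,-16.7,20.1,-0.02],[-2.1,-16.7,20.1,-0.02],[-2.1,-16.7,20.1,-0.02],[-2.1,-16.7,20.1,-0.02]]' 1 && python3 -m jog '[[0,0,1.5,0],[0,0,2.2,0],[0,0,2.8,0],[0,0,3.0,0],[0,0,3.2,0],[0,0,3.3,0],[0,0,3.3,0]]'
```

```text
t: 3.07
eef_pos: [0.4691, 0.2863, 0.0957]
tool_rot: [0.003, 0.996, 0.094, -0.004]
contact_force: [0.1, -0.3, -0.1]
gripper_width: -0.001
grasp_force: 0.0
t: 3.65
eef_pos: [0.472, 0.2906, 0.0681]
tool_rot: [-0.0, 0.995, 0.095, 0.001]
contact_force: [1.1, -0.7, 3.2]
gripper_width: 0.002
grasp_force: 1.3
```

```bash
python3 -m jog '[[0,0,0.15,0],[0,0,0.25,0],[0,0,0.3,0],[0,0,0.3,0]]' && python3 -m jog '[[0,0,-2,0],[0,0,-5,0],[0,0,-8,0],[0,0,-12,0],[-8,0,-16,0],[-8,0,-16,0],[-8,0,-16,0],[-8,0,-16,0]]' -1
python3 - <<'E'
from h import *
c=cam('wrist');X=cloud(c)
m=(X[...,2]>.082)&(X[...,2]<.1)&(np.hypot(X[...,0]-.537,X[...,1]-.303)<.05)
print(m.sum());r=cv2.minAreaRect((X[m][:,:2]*1000).astype(np.float32));print(r,np.median(X[m],0))
save(c,'w2.png')
E
```

```text
t: 3.98
eef_pos: [0.4723, 0.291, 0.0659]
tool_rot: [-0.0, 0.995, 0.095, 0.001]
contact_force: [0.2, -2.7, 14.3]
gripper_width: 0.002
grasp_force: 6.6
t: 4.65
eef_pos: [0.3906, 0.2755, 0.2255]
tool_rot: [0.0, 0.995, 0.097, 0.001]
contact_force: [0.3, -0.1, -0.7]
gripper_width: 1.001
grasp_force: 0.0
1572
((532.0811767578125, 303.4247131347656), (46.624542236328125, 16.0408935546875), 11.634821891784668) [0.53191037 0.3031072  0.0917794 ]
```

Run:
```python
from h import *
to([.5375,.3042,.068],.2-np.pi/2); print(st()[0]['q'].round(2))
```

```text
shift [np.float64(14.81), np.float64(-0.07), np.float64(15.69), np.float64(-0.008)]
[-0.22  0.21 -0.59  1.99  0.14  0.98 -2.26]
```

View pics/w2.png

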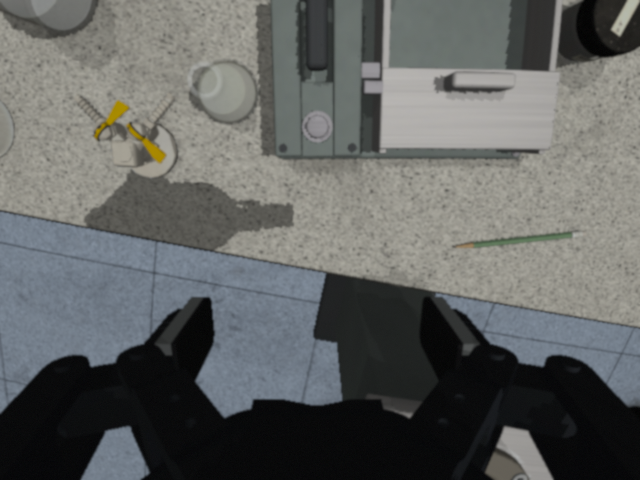

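The T-handle has popped up; its bar runs off the top edge at (317,35). The flask is at (225,92), left of the housing. Next I grip the bar with the fingers partly open.

```bash
python3 -m jog '[[14.8,0,6,-0.01],[14.8,0,6,-0.01],[14.8,0,6,-0.01],[14.8,0,6,-0.01],[14.8,0,6,-0.01],[14.8,0,11,-0.01],[14.8,0,13,-0.01],[14.8,0,14.5,-0.01],[14.8,0,15.5,-0.01],[14.8,0,15.7,-0.01],[14.8,0,15.7,-0.01]]' 0.1 25 && python3 -m jog '[[0,0,0,0],[0,0,0,0],[0,0,0,0],[0,0,0,0],[0,0,0,0],[0,0,0,0]]' 1 25
python3 - <<'E'
from h import *
print(st()[0]['q'].round(2),st()[0]['torque'])
E
```

```text
t: 5.62
eef_pos: [0.5379, 0.3031, 0.0664]
tool_rot: [0.0, 0.995, 0.1, -0.001]
contact_force: [1.0, -0.7, -0.1]
gripper_width: 0.449
grasp_force: 0.0
t: 6.12
eef_pos: [0.5386, 0.3045, 0.0683]
tool_rot: [-0.001, 0.995, 0.1, 0.001]
contact_force: [1.5, 3.5, 0.8]
gripper_width: 0.179
grasp_force: 29.2
[-0.28  0.62 -0.45  1.8   0.36  0.81 -2.28] [ 0.7942682  -0.31196064 -0.01810206]
```

Gripped: width 0.179 of 85 mm is about 15 mm. Now I turn it anticlockwise.

```bash
python3 -m jog '[[0,0,0,-0.1],[0,0,0,-0.2],[0,0,0,-0.3],[0,0,0,-0.4],[0,0,0,-0.5],[0,0,0,-0.6],[0,0,0,-0.7],[0,0,0,-0.8],[0,0,0,-0.9],[0,0,0,-1.0],[0,0,0,-1.1],[0,0,0,-1.2],[0,0,0,-1.3],[0,0,0,-1.4],[0,0,0,-1.5],[0,0,0,-1.54],[0,0,0,-1.54],[0,0,0,-1.54]]'
python3 - <<'E'
from h import *
o,p,r=st();print(o['q'].round(2),o['torque'],np.arctan2(r[1,0],r[0,0]))
E
```

```text
t: 7.62
eef_pos: [0.5363, 0.3063, 0.0678]
tool_rot: [-0.002, 0.644, 0.765, 0.001]
contact_force: [-3.1, 7.3, 0.8]
gripper_width: 0.186
grasp_force: 29.2
[-0.04  0.72 -0.81  1.78  0.64  0.92 -0.96] [1.60596402 0.5990341  0.00764723] 1.7434046750656509
```

```bash
python3 -m jog '[[0,0,0,0],[0,0,0,0],[0,0,0,0],[0,0,0,0],[0,0,-3,0],[0,0,-6,0],[0,0,-10,0],[0,0,-13,0]]' 0.1
python3 - <<'E'
from h import *
to([.4327,.1523,.22],.197-np.pi/2)
E
```

```text
t: 8.28
eef_pos: [0.5382, 0.3031, 0.1997]
tool_rot: [0.0, 0.645, 0.764, 0.0]
contact_force: [0.7, 0.6, 0.1]
gripper_width: 0.45
grasp_force: 0.0
shift [np.float64(-13.08), np.float64(-12.94), np.float64(-2.04), np.float64(1.543)]
```

```bash
python3 -m jog '[[-2,-2,-2,0.12],[-4,-4,-2,0.24],[-6,-6,-2,0.36],[-8,-8,-2,0.48],[-10,-10,-2,0.6],[-12,-12,-2,0.72],[-13.1,-12.9,-2,0.84],[-13.1,-12.9,-2,0.96],[-13.1,-12.9,-2,1.08],[-13.1,-12.9,-2,1.2],[-13.1,-12.9,-2,1.32],[-13.1,-12.9,-2,1.44],[-13.1,-12.9,-2,1.54],[-13.1,-12.9,-2,1.54],[-13.1,-12.9,-2,1.54]]' 1
python3 - <<'E'
from h import *
c=cam('wrist');X=cloud(c);o,p,r=st();print(p,r[:,0])
def rr(m):
    q=cv2.minAreaRect((X[m][:,:2]*1000).astype(np.float32));print(m.sum(),q,np.median(X[m],0))
z=X[...,2]
rr((z>.082)&(z<.1)&(np.hypot(X[...,0]-.537,X[...,1]-.303)<.045))
d=(X[...,:2]-np.array([.542,.218]))@np.array([[.9807,-.1957],[.1957,.9807]])
rr((z>.078)&(z<.1)&(abs(d[...,0]+.02)<.05)&(abs(d[...,1]+.043)<.05))
m=(z>.068)&(z<.084)&(abs(d[...,0]+.02)<.05)&(abs(d[...,1]+.043)<.05)
print('tab dock coords',np.percentile(d[m],[2,50,98],axis=0))
for n,T in(('pre',(-.065,-.043)),('end',(.030,-.043))):
    w=np.array([.542,.218])+np.array([[.9807,-.1957],[.1957,.9807]])@T; print(n,w);to([*w,.072],.197-np.pi/2)
E
```

```text
t: 9.53
eef_pos: [0.4328, 0.1521, 0.2173]
tool_rot: [0.0, 0.995, 0.102, 0.0]
contact_force: [-1.2, -0.4, 0.6]
gripper_width: 0.002
grasp_force: 0.0
[0.43284293 0.15215678 0.21730855] [ 9.79295801e-01  2.02434505e-01 -6.61626886e-05]
1909 ((536.6903686523438, 303.568115234375), (16.61298942565918, 56.4969596862793), 9.664972305297852) [0.53618918 0.30120567 0.09165445]
1217 ((528.8953247070312, 172.52532958984375), (12.527877807617188, 49.80329132080078), 11.769306182861328) [0.52855558 0.17244086 0.0868655 ]
tab dock coords [[-0.0280913  -0.06495051]
 [-0.02785111 -0.04248415]
 [-0.01555627 -0.01859569]]
pre [0.4866696 0.1631094]
shift [np.float64(5.49), np.float64(0.01), np.float64(14.53), np.float64(0.007)]
end [0.5798361 0.1817009]
shift [np.float64(14.99), np.float64(0.08), np.float64(14.53), np.float64(0.007)]
```

```bash
python3 -m jog '[[5.5,0,5,0],[5.5,0,9,0],[5.5,0,12,0],[5.5,0,14,0],[5.5,0,14.6,0],[5.5,0,14.6,0],[7.5,0,14.6,0],[8.0,0,14.6,0],[8.3,0,14.6,0],[8.6,0,14.6,0],[8.9,0,14.6,0]]' && python3 -m jog '[[0.3,0,0,0],[0.6,0,0,0],[0.9,0,0,0],[1.2,0,0,0],[1.5,0,0,0],[1.8,0,0,0],[2.1,0,0,0],[2.4,0,0,0],[2.7,0,0,0],[3.0,0,0,0],[3.3,0,0,0],[3.6,0,0,0],[3.9,0,0,0],[4.2,0,0,0],[4.5,0,0,0],[4.8,0,0,0],[5.1,0,0,0],[5.4,0,0,0],[5.4,0,0,0]]'
```

```text
t: 10.5
eef_pos: [0.5185, 0.1699, 0.0723]
tool_rot: [0.001, 0.995, 0.101, -0.001]
contact_force: [-6.6, -1.0, 3.8]
gripper_width: -0.001
grasp_force: 3.3
t: 12.08
eef_pos: [0.5739, 0.181, 0.0713]
tool_rot: [-0.0, 0.995, 0.1, 0.0]
contact_force: [-0.3, 0.1, -0.6]
gripper_width: 0.001
grasp_force: 0.0
```

```bash
python3 -m jog '[[0.2,0,0,0],[0.4,0,0,0],[0.6,0,0,0],[0.7,0,0,0],[0.8,0,0,0],[0.9,0,0,0],[0.9,0,0,0]]'
```

```text
t: 12.67
eef_pos: [0.577, 0.1817, 0.0707]
tool_rot: [0.002, 0.995, 0.101, -0.005]
contact_force: [-15.7, -3.7, 12.8]
gripper_width: 0.0
grasp_force: 8.4
```

```bash
python3 -m jog '[[-2,0,0,0],[-4,0,-3,0],[-7,0,-6,0],[-10,0,-10,0],[-13,0,-13,0],[-15,0,-15,0],[-15,0,-15,0],[-15,0,-15,0]]' -1
python3 - <<'E'
from h import *
c=cam('wrist');X=cloud(c);o,p,r=st();print(o['t'],p)
def rr(n,m):
    q=cv2.minAreaRect((X[m][:,:2]*1000).astype(np.float32));print(n,m.sum(),q,np.median(X[m],0))
z=X[...,2];A=np.array([[.9807,-.1957],[.1957,.9807]])
d=(X[...,:2]-np.array([.542,.218]))@A
rr('pack',(z>.046)&(z<.0575)&(abs(d[...,0]+.042)<.03)&(abs(d[...,1]+.043)<.045))
rr('handle',(z>.082)&(z<.1)&(np.hypot(X[...,0]-.537,X[...,1]-.303)<.045))
m=(z>.08)&(z<.1)&(abs(d[...,1]+.043)<.05);rr('tab',m);print(np.percentile(d[m],[2,98],axis=0))
save(c,'w3.png')
E
```

```text
t: 13.33
eef_pos: [0.4357, 0.1529, 0.2233]
tool_rot: [0.0, 0.995, 0.1, 0.003]
contact_force: [0.5, -0.5, -0.5]
gripper_width: 1.001
grasp_force: 0.0
13.3833 [0.43585411 0.15259494 0.22203838]
pack 3846 ((508.7409362792969, 169.71815490722656), (50.94392395019531, 62.43952560424805), 11.402082443237305) [0.50900553 0.16954501 0.05413594]
handle 1794 ((537.0443115234375, 303.3988952636719), (16.899877548217773, 56.108604431152344), 9.971811294555664) [0.5362016  0.30126133 0.09166061]
tab 1340 ((593.18310546875, 186.02296447753906), (12.450042724609375, 50.0613899230957), 12.006096839904785) [0.59238233 0.18599377 0.08674438]
[[ 0.0383669  -0.0646736 ]
 [ 0.04953993 -0.01760798]]
```

View pics/w3.png

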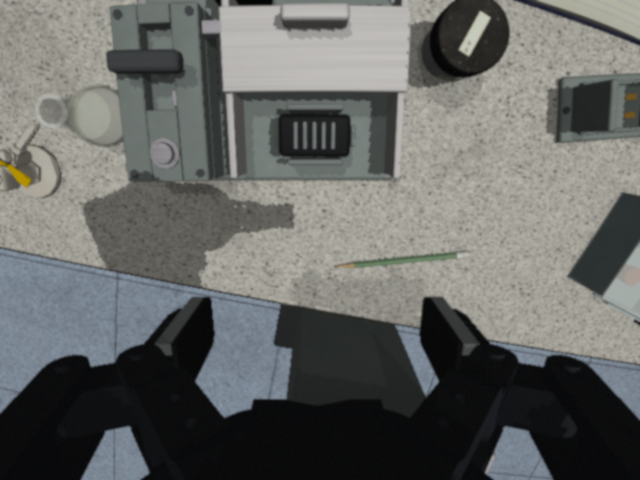

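The cover is fully open (tab at dock x 38 mm) and the handle stays turned. The pack is exposed at (314,135).

Run:
```python
from h import *
to([.509,.169,.024],.2-np.pi/2)
c=load('top');print(onz(c,[(475,272),(475,330),(410,335),(440,290)],[.02,.02,0,0]).round(3))
```

```text
shift [np.float64(7.43), np.float64(-0.17), np.float64(19.83), np.float64(0.0)]
[[ 0.525 -0.166  0.02 ]
 [ 0.41  -0.144  0.02 ]
 [ 0.417 -0.016  0.   ]
 [ 0.499 -0.092  0.   ]]
```

```bash
python3 -m jog '[[7.4,-0.2,4,0],[7.4,-0.2,8,0],[7.4,-0.2,11,0],[7.4,-0.2,13,0],[7.4,-0.2,14.5,0],[7.4,-0.2,16,0],[7.4,-0.2,17.5,0],[7.4,-0.2,18.5,0],[7.4,-0.2,19.3,0],[7.4,-0.2,19.8,0],[7.4,-0.2,19.8,0],[7.4,-0.2,19.8,0]]' -1 && python3 -m jog '[[0,0,0,0],[0,0,0,0],[0,0,0,0],[0,0,0,0],[0,0,0,0],[0,0,0,0]]' 1 45
```

```text
t: 14.38
eef_pos: [0.5073, 0.1697, 0.0234]
tool_rot: [-0.0, 0.995, 0.1, 0.0]
contact_force: [-0.2, -0.1, 0.0]
gripper_width: 1.0
grasp_force: 0.0
t: 14.88
eef_pos: [0.5077, 0.1697, 0.0243]
tool_rot: [-0.0, 0.995, 0.1, 0.001]
contact_force: [-0.7, -0.9, 6.9]
gripper_width: 0.722
grasp_force: 50.2
```

```bash
python3 -m jog '[[0,0,-0.5,0],[0,0,-1.5,0],[0,0,-3,0],[0,0,-5,0],[0,0,-8,0],[0,0,-11,0],[0,0,-13,0],[0,0,-13,0],[0,0,-13,0]]'
python3 - <<'E'
from h import *
to([.49,-.085,.03],.3-np.pi/2)
E
```

```text
t: 15.63
eef_pos: [0.5075, 0.1695, 0.1546]
tool_rot: [-0.0, 0.995, 0.1, 0.001]
contact_force: [-0.5, -0.2, -3.4]
gripper_width: 0.717
grasp_force: 50.1
shift [np.float64(-6.81), np.float64(24.59), np.float64(12.44), np.float64(-0.099)]
```

```bash
python3 -m jog '[[-1,3,0,-0.02],[-2,6,0,-0.04],[-3,9.5,0,-0.06],[-4,13,0,-0.08],[-5,16.5,0,-0.1],[-6,20,0,-0.1],[-6.8,23,0,-0.1],[-6.8,24.6,2,-0.1],[-6.8,24.6,5,-0.1],[-6.8,24.6,8,-0.1],[-6.8,24.6,10,-0.1],[-6.8,24.6,11.5,-0.1],[-6.8,24.6,12.4,-0.1],[-6.8,24.6,12.4,-0.1],[-6.8,24.6,12.4,-0.1]]' && python3 -m jog '[[0,0,0.5,0],[0,0,0.9,0],[0,0,1.2,0],[0,0,1.5,0],[0,0,1.6,0],[0,0,1.6,0],[0,0,1.6,0]]'
```

```text
t: 16.88
eef_pos: [0.4888, -0.0849, 0.0288]
tool_rot: [-0.0, 0.989, 0.15, -0.001]
contact_force: [0.0, 0.4, -1.5]
gripper_width: 0.713
grasp_force: 50.1
t: 17.47
eef_pos: [0.4895, -0.0851, 0.0134]
tool_rot: [0.0, 0.989, 0.15, 0.0]
contact_force: [-0.9, -0.7, -1.8]
gripper_width: 0.717
grasp_force: 50.1
```

Nearly down, about 1 mm left.

```bash
python3 -m jog '[[0,0,0.1,0],[0,0,0.15,0],[0,0,0.2,0],[0,0,0.2,0],[0,0,0.2,0]]'
```

```text
t: 17.88
eef_pos: [0.4897, -0.0852, 0.0123]
tool_rot: [0.0, 0.989, 0.15, 0.0]
contact_force: [-3.5, -0.5, 10.1]
gripper_width: 0.714
grasp_force: 51.7
```

```bash
python3 -m jog '[[0,0,0,0],[0,0,0,0],[0,0,0,0],[0,0,0,0],[0,0,-1,0],[0,0,-3,0],[0,0,-6,0],[0,0,-10,0],[-3,0,-14,0],[-6,0,-18,0],[-6,0,-20,0],[-6,0,-20,0],[-6,0,-20,0]]' -1
python3 - <<'E'
from fit import *
c=cam('wrist');X=cloud(c);o,p,r=st();print(o['t'],p,o['q'].round(2))
z=X[...,2]
def rr(n,m):
    q=cv2.minAreaRect((X[m][:,:2]*1000).astype(np.float32));print(n,m.sum(),q,np.median(X[m],0))
rr('pack',(z>.036)&(z<.05)&(np.hypot(X[...,0]-.49,X[...,1]+.085)<.055))
rr('cheeks',(z>.053)&(z<.068)&(np.hypot(X[...,0]-.6014,X[...,1]+.1147)<.06))
d=np.array([.6014,-.1147])
for s in(-1,1):
    w=d+s*.038*np.array([-.297,.955])
    rr('cheek',(z>.054)&(z<.068)&(np.hypot(X[...,0]-w[0],X[...,1]-w[1])<.03))
save(c,'w4.png')
E
```

```text
t: 18.97
eef_pos: [0.4328, -0.1035, 0.2137]
tool_rot: [0.002, 0.989, 0.149, 0.002]
contact_force: [0.6, -0.3, -0.4]
gripper_width: 1.002
grasp_force: 0.0
19.0167 [ 0.43223139 -0.10321182  0.21220641] [ 0.75  0.18 -0.71  2.07  0.15  0.94 -1.32]
pack 2931 ((490.6054382324219, -85.08527374267578), (36.291770935058594, 61.994815826416016), 17.124055862426758) [ 0.49098612 -0.08459812  0.04220313]
cheeks 1271 ((599.4282836914062, -115.84916687011719), (41.95637512207031, 84.2408447265625), 18.521032333374023) [ 0.5998377  -0.14472251  0.05979351]
cheek 660 ((611.3961181640625, -151.71371459960938), (41.90046691894531, 8.81644344329834), 17.33726692199707) [ 0.61070984 -0.1510903   0.05967045]
cheek 575 ((587.4663696289062, -79.55631256103516), (40.0195198059082, 8.411653518676758), 16.892290115356445) [ 0.58823219 -0.07955289  0.05993285]
```

View pics/w4.png

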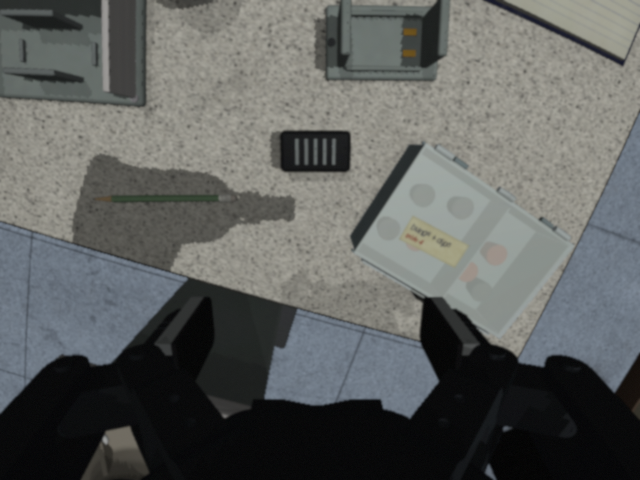

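The pack stands upright at (315,151), clear of the pencil and the box. The cradle is at (385,40). Next I regrip it across the narrow sides.

```bash
python3 - <<'E'
from h import *
to([.4906,-.0851,.10],.299-np.pi/2)
E
python3 -m jog '[[2,0,0,-0.12],[4,0,0,-0.24],[6,0,0,-0.36],[6.1,0,2,-0.48],[6.1,0,4,-0.6],[6.1,0,6,-0.72],[6.1,0,8,-0.84],[6.1,0,10,-0.96],[6.1,0,10,-1.08],[6.1,0,10,-1.2],[6.1,0,10,-1.32],[6.1,0,10,-1.44],[6.1,0,10,-1.55],[6.1,0,10,-1.57],[6.1,0,10,-1.57],[6.1,0,10,-1.57]]' -0.4
python3 - <<'E'
from h import *
to([.4906,-.0851,.012],.299)
E
```

```text
shift [np.float64(6.1), np.float64(-0.02), np.float64(11.23), np.float64(0.001)]
t: 20.35
eef_pos: [0.49, -0.0844, 0.1106]
tool_rot: [-0.001, 0.594, 0.804, 0.0]
contact_force: [0.6, -0.3, -0.0]
gripper_width: 0.698
grasp_force: 0.0
shift [np.float64(-0.1), np.float64(0.05), np.float64(9.86), np.float64(-0.001)]
```

```bash
python3 -m jog '[[-0.1,0,2,0],[-0.1,0,4,0],[-0.1,0,5.5,0],[-0.1,0,7,0],[-0.1,0,8,0],[-0.1,0,9,0],[-0.1,0,9.5,0],[-0.1,0,9.8,0],[-0.1,0,9.8,0],[-0.1,0,9.8,0]]' && python3 -m jog '[[0,0,0,0],[0,0,0,0],[0,0,0,0],[0,0,0,0],[0,0,0,0],[0,0,0,0]]' 1 45 && python3 -m jog '[[0,0,-0.5,0],[0,0,-1.5,0],[0,0,-3,0],[0,0,-5,0],[0,0,-8,0],[0,0,-9,0],[0,0,-9,0],[0,0,-9,0]]'
python3 - <<'E'
from h import *
to([.601,-.115,.06],.303)
E
```

```text
t: 21.18
eef_pos: [0.491, -0.0858, 0.0137]
tool_rot: [0.0, 0.594, 0.805, 0.0]
contact_force: [0.0, -0.5, 0.2]
gripper_width: 0.699
grasp_force: 0.0
t: 21.68
eef_pos: [0.4912, -0.0859, 0.014]
tool_rot: [0.001, 0.594, 0.805, 0.0]
contact_force: [-1.1, -0.2, 6.4]
gripper_width: 0.408
grasp_force: 46.0
t: 22.35
eef_pos: [0.4906, -0.0862, 0.1033]
tool_rot: [0.001, 0.594, 0.805, -0.0]
contact_force: [-0.3, -0.0, -2.4]
gripper_width: 0.411
grasp_force: 45.5
shift [np.float64(-6.0), np.float64(9.7), np.float64(4.34), np.float64(-0.004)]
```

```bash
python3 -m jog '[[-1.5,2.4,0,0],[-3,4.8,0,0],[-4.5,7.2,0,0],[-6.1,9.7,0,0],[-6.1,9.7,0,0],[-6.1,9.7,1.4,0],[-6.1,9.7,1.5,0],[-6.1,9.7,1.5,0],[-6.1,9.7,1.5,0]]'
python3 - <<'E'
from h import *
o,p,r=st();print(p,np.arctan2(r[1,1],r[0,1]))
c=cam('wrist');s=cam('scene')
a=c['pixels'][...,::-1];b=s['pixels'][...,::-1]
b=cv2.resize(b[300:420,340:480],None,fx=4,fy=4,interpolation=cv2.INTER_CUBIC)[:480,:560]
a=cv2.resize(a,(320,240))
C=np.zeros((600,800,3),np.uint8);C[:480,:560]=b;C[360:600,480:800]=a
cv2.imwrite('pics/w5.png',C)
E
```

```text
t: 23.1
eef_pos: [0.5997, -0.115, 0.0871]
tool_rot: [-0.001, 0.593, 0.805, -0.001]
contact_force: [-0.3, 0.1, -2.6]
gripper_width: 0.414
grasp_force: 45.9
[ 0.59973246 -0.11504394  0.08713844] 0.3010067002807165
```

View pics/w5.png

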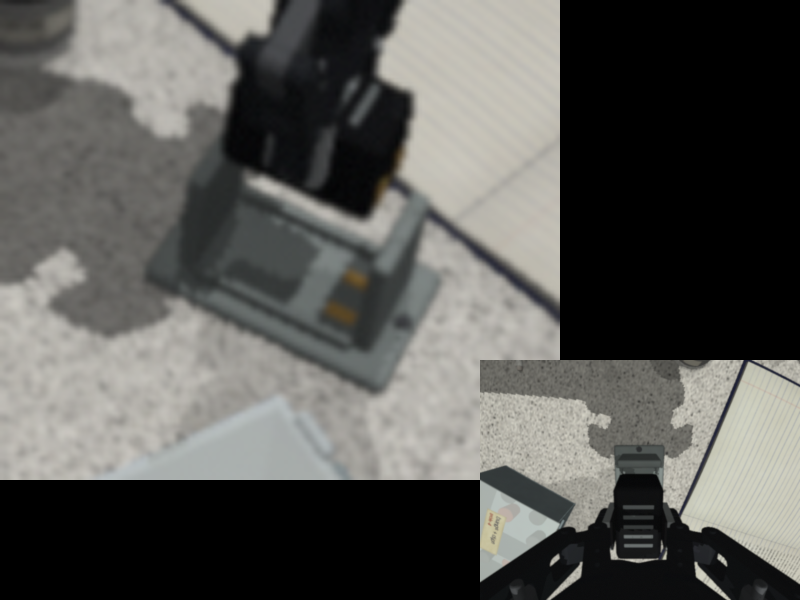

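The scene view shows the pack level above the cradle and between the cheeks. The wrist inset shows it centred across. Now I lower it.

```bash
python3 -m jog '[[0,0.1,0.8,0],[0,0.1,1.6,0],[0,0.1,2.4,0],[0,0.1,3.2,0],[0,0.1,3.6,0],[0,0.1,3.6,0]]' && python3 -m jog '[[0,0,0.5,0],[0,0,1,0],[0,0,1.5,0],[0,0,2,0],[0,0,2.3,0],[0,0,2.5,0],[0,0,2.5,0]]'
```

```text
t: 23.7
eef_pos: [0.6013, -0.1151, 0.0507]
tool_rot: [-0.001, 0.593, 0.805, -0.001]
contact_force: [-0.6, 0.8, -2.7]
gripper_width: 0.411
grasp_force: 46.0
t: 24.28
eef_pos: [0.602, -0.1151, 0.0268]
tool_rot: [-0.0, 0.594, 0.805, -0.0]
contact_force: [-0.4, -0.2, -2.1]
gripper_width: 0.411
grasp_force: 46.0
```

```bash
python3 -m jog '[[0,0,0.2,0],[0,0,0.3,0],[0,0,0.4,0],[0,0,0.45,0],[0,0,0.5,0],[0,0,0.5,0],[0,0,0.5,0]]'
```

```text
t: 24.87
eef_pos: [0.6024, -0.1151, 0.0224]
tool_rot: [0.0, 0.594, 0.805, 0.0]
contact_force: [0.1, 0.9, -1.8]
gripper_width: 0.411
grasp_force: 46.0
```

```bash
python3 -m jog '[[0,0,0.1,0],[0,0,0.15,0],[0,0,0.2,0],[0,0,0.2,0],[0,0,0.2,0]]'
```

```text
t: 25.28
eef_pos: [0.6025, -0.1151, 0.022]
tool_rot: [0.001, 0.594, 0.805, -0.0]
contact_force: [-5.6, -0.4, 13.4]
gripper_width: 0.411
grasp_force: 47.9
```

Contact came at the predicted seating height. I release and withdraw.

```bash
python3 -m jog '[[0,0,0,0],[0,0,0,0],[0,0,0,0],[0,0,0,0],[0,0,-1,0],[0,0,-3,0],[0,0,-6,0],[0,0,-10,0],[0,0,-14,0],[-6,0,-16,0],[-8,0,-16,0],[-8,0,-16,0],[-8,0,-16,0]]' -0.4
python3 - <<'E'
from h import *
c=cam('wrist');X=cloud(c);o,p,r=st();print(o['t'],p)
z=X[...,2]
m=(z>.04)&(z<.0545)&(np.hypot(X[...,0]-.601,X[...,1]+.115)<.034)
print(np.percentile(z[m],[5,50,95]),np.nanmedian(X[m],0))
X=cloud(cam('top'));z=X[...,2]
d=(X[...,:2]-np.array([.542,.218]))@np.array([[.9807,-.1957],[.1957,.9807]])
m=(z>.078)&(z<.1)&(abs(d[...,1]+.043)<.03)&(abs(d[...,0])<.08);print('tab',np.percentile(d[m],[5,95],axis=0))
m=(z>.082)&(z<.1)&(np.hypot(X[...,0]-.537,X[...,1]-.303)<.045)
print('handle',cv2.minAreaRect((X[m][:,:2]*1000).astype(np.float32)))
s=cam('scene');a=s['pixels'][...,::-1];b=load('top')['pixels'][...,::-1]
C=np.zeros((600,800,3),np.uint8);C[:320,:800]=cv2.resize(a[180:400,150:450],(800,587))[:320] if 0 else cv2.resize(a[200:400,150:650-0],(800,320))
C[320:600,:560]=cv2.resize(b[215:355,200:480],(560,280));cv2.imwrite('pics/end.png',C)
E
```

```text
t: 26.37
eef_pos: [0.6263, -0.1953, 0.181]
tool_rot: [0.001, 0.596, 0.803, -0.0]
contact_force: [-0.3, 0.1, -0.9]
gripper_width: 0.696
grasp_force: 0.0
26.4167 [ 0.62583788 -0.19255255  0.18059741]
[0.04787452 0.05013064 0.05154494] [ 0.60212152 -0.11295749  0.05013064]
tab [[ 0.03754668 -0.06305587]
 [ 0.04881926 -0.01936489]]
handle ((535.3599243164062, 303.6610107421875), (16.38833999633789, 54.820430755615234), 10.605977058410645)
```

View pics/end.png

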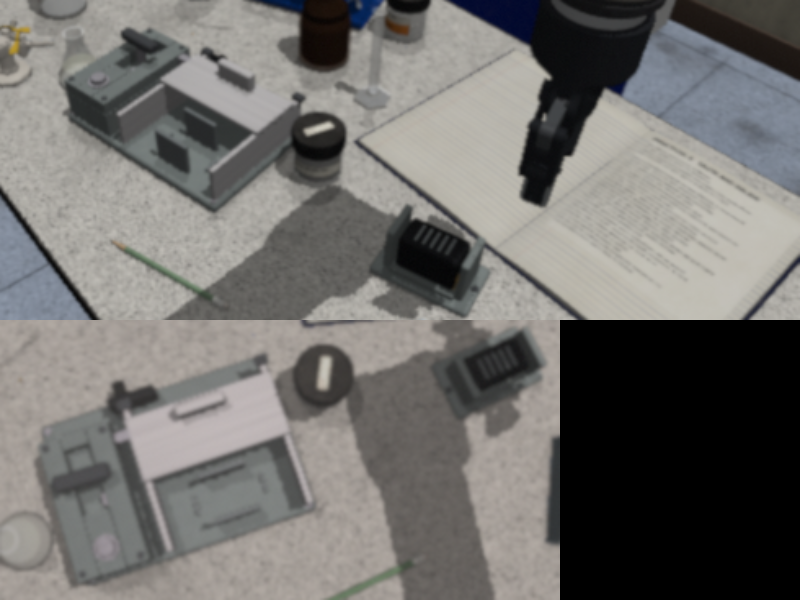

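The pack sits in the cradle with its top at 50 mm. The handle is turned, the cover is at its stop, and the bystanders are where they were.

```bash
python3 -c "
from station import bot
print(bot.hand_in())"
```

```text
the job is handed in; nothing more can be done
None
```

The battery pack is seated in the cradle (top measured at 50 mm), the T-handle is turned about 1.5 rad, the cover is at its end stop, and the glassware and bottles look undisturbed; I handed in at about 26 s of the 72 s limit, and no verdict came back.

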